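Put the mixed-up candles back on their painted blocks

ROBOT

A 6-joint arm with a two-finger parallel gripper is mounted at the origin on the work surface. World frame = base frame: x ahead of the robot, y to its left, z up, the work surface at z = 0. Lengths are in m, angles in rad, forces in N, time in s.
With the tool pointing down it reaches from about 0.3 to 0.875 m from the base axis. Payload 6.4 kg.
Tool frame: the origin (TCP) lies at the very end of the fingers, on their centre line; the grasp point (between the pads) lies 19 mm behind it; z points along the fingers, y is the line along which they close (so a half turn about z gives the same grasp; the last joint's range is limited). The gripper opens to 88 mm and grips with 3 to 60 N. Pads are 18 mm wide; open, the fingers measure 123 mm over their backs; the gripper's body (75 mm by 187 mm) begins 45 mm behind the grasp point.
Start: joints at [0.926, 0.181, 1.607, -0, 1.354, -0.206], TCP at [0.244, 0.521, 0.214] pointing down, gripper open.
Joint ranges: [-2.99, 2.99], [-0.89, 2.07], [0.3, 2.58], [-1.14, 4.28], [0, 2.63], [-3.12, 3.12]. Speed limits (rad/s): [2.57, 2.57, 3.01, 3.14, 3.14, 3.14].

INTERFACE

Orientations are given as a 3x3 rotation matrix whose columns are the frame's x, y, z axes.
In Python, from cell import arm, fingers, kin, telemetry, viewer, ticket gives the robot as it stands. Calls block until the motion is done:
- arm.move_to(position, orientation): joint-space move of the TCP to a pose.
- arm.line_to(position, rot=None, velocity=0.15, max_force=None): straight line of the TCP; rot=None keeps the orientation; velocity is the mean speed in m/s. With max_force (N) it stops when the force on the tool has changed by that much, and returns True; else False.
- arm.move_joints(angles): joint-space move.
- fingers.release() and fingers.grab(squeeze=None): open the fingers fully, or close them until they stop; squeeze is the grip in N (None keeps the last).
- arm.hold(seconds).
- kin.solve_ik(position, orientation): joint angles nearest the present ones, or None.
- telemetry.read_state(): the state.
- viewer.capture(name): name is "side" or "top"; returns a dict with "image" (420x560x3 uint8, red, green, blue), "range_z" (420x560 float32, m along the optical axis (not along the pixel's ray), 0 where there is no reading), "intrinsics" (3x3 intrinsics, pixels), "extrinsics" (4x4, takes a point from world to camera coordinates). Camera axes: x right, y down, z forward; pixel columns grow to the right and rows downward; lengths in m; the calibration is good to about 2 mm. A picture is of the moment at which its call begins.
A pose or a line that the arm cannot do raises arm.IKError and nothing moves.
- ticket.finish_job(): hands the job in; it is judged then, once.
The state is a dict: "t": time; "joint_pos": joint angles; "joint_vel": joint speeds; "joint_efforts": joint torques, N m; "tcp_pos": TCP position; "eef_rot": TCP orientation; "force": force on the tool from outside, world axes, zero at the start; "ft_torque": the same for the moment, N m; "opening": finger opening in m; "grip_force": force on a finger pad.
Only numpy, scipy, OpenCV 4.12 (cv2) and the standard library are available. Lean on these libraries where they do the work, as an engineer would, in place of code of your own. Each camera call takes 0.05 s, during which the arm holds its last target. There are 200 camera calls.

TASK

The candles on the finished candle blocks have been mixed up: put every candle on the block whose painted top has its own colour, upright, in the middle and wholly on the steel drip plate, which leaves the unpainted spare block empty. The tabletop is full of sanding dust that sticks to wax, so whenever a candle has to wait, stand it on a block that is free (the spare or a painted one), never on the table. Set the candles down gently, do not drop or tip them, leave the blocks where they are and do not knock the oil bottle.

Things in the scene. Friction and masses are not known exactly. Their poses are not given: they have to be found in the camera images.
- candle_red: dark red pillar candle, a plain upright cylinder 50 mm in diameter and 90 mm high, about 160 g, with a thin soft wick (no obstacle) rising 10 mm above the top. Origin: centre of its underside, z along its axis (up); its yaw means nothing. At every start it stands upright on one of the blocks.
- candle_green: dark green pillar candle, a plain upright cylinder 50 mm in diameter and 90 mm high, about 160 g, with a thin soft wick (no obstacle) rising 10 mm above the top. Origin: centre of its underside, z along its axis (up); its yaw means nothing. At every start it stands upright on one of the blocks.
- candle_yellow: ochre yellow pillar candle, a plain upright cylinder 50 mm in diameter and 90 mm high, about 160 g, with a thin soft wick (no obstacle) rising 10 mm above the top. Origin: centre of its underside, z along its axis (up); its yaw means nothing. At every start it stands upright on one of the blocks.
- candle_blue: blue pillar candle, a plain upright cylinder 50 mm in diameter and 90 mm high, about 160 g, with a thin soft wick (no obstacle) rising 10 mm above the top. Origin: centre of its underside, z along its axis (up); its yaw means nothing. At every start it stands upright on one of the blocks.
- block_red: the dark red candle's place: loose square wooden block, 92 x 92 mm, 50 mm high, bare wood below, its upper 20 mm and top painted dark red; in the middle of the top a round steel drip plate, 74 mm across and 2 mm thick, on which a candle stands (52 mm above the block's underside). About 280 g. Origin: centre of its underside, x and y along its sides, z up.
- block_green: the dark green candle's place: loose square wooden block, 92 x 92 mm, 50 mm high, bare wood below, its upper 20 mm and top painted dark green; in the middle of the top a round steel drip plate, 74 mm across and 2 mm thick, on which a candle stands (52 mm above the block's underside). About 280 g. Origin: centre of its underside, x and y along its sides, z up.
- block_yellow: the ochre yellow candle's place: loose square wooden block, 92 x 92 mm, 50 mm high, bare wood below, its upper 20 mm and top painted ochre yellow; in the middle of the top a round steel drip plate, 74 mm across and 2 mm thick, on which a candle stands (52 mm above the block's underside). About 280 g. Origin: centre of its underside, x and y along its sides, z up.
- block_blue: the blue candle's place: loose square wooden block, 92 x 92 mm, 50 mm high, bare wood below, its upper 20 mm and top painted blue; in the middle of the top a round steel drip plate, 74 mm across and 2 mm thick, on which a candle stands (52 mm above the block's underside). About 280 g. Origin: centre of its underside, x and y along its sides, z up.
- block_spare: the spare block: same wooden block 92 x 92 x 50 mm, but all bare wood, no paint and no drip plate; its flat top is 50 mm above its underside and a candle can be stood on it. Origin: centre of its underside, z up. About 210 g, loose. At the start a candle stands on it, and one of the painted blocks is empty.
- oil_bottle: small amber glass bottle with a black cap, standing among the blocks: 44 mm in diameter, 106 mm high, 140 g. Origin: centre of its underside, z up. Not part of the job: leave it alone.
Not all that is in view belongs to the job. What is shaped like the candle_green but pink is not meant.

How it is judged:
At the end, for the whole second after the job is handed in: Each of the four candles stands upright (within 0.08 rad) and at rest on the drip plate of the block painted in its own colour, its axis within 12 mm of the block's middle (horizontal distance between candle_red and block_red below 0.012 m and z of candle_red in the frame of block_red between 0.048 and 0.057 m and angle between each of candle_red, candle_green, candle_yellow, candle_blue's own z axis and vertical below 0.08 rad and linear speed of each of candle_red, candle_green, candle_yellow, candle_blue below 0.02 m/s and angular speed of each of candle_red, candle_green, candle_yellow, candle_blue below 0.2 rad/s and horizontal distance between candle_green and block_green below 0.012 m and z of candle_green in the frame of block_green between 0.048 and 0.057 m and horizontal distance between candle_yellow and block_yellow below 0.012 m and z of candle_yellow in the frame of block_yellow between 0.048 and 0.057 m and horizontal distance between candle_blue and block_blue below 0.012 m and z of candle_blue in the frame of block_blue between 0.048 and 0.057 m); the robot touches nothing.
It fails at once if a candle stands, lies or falls on the bare table (its underside's centre less than 30 mm above the table) (height (world z) of any of candle_red, candle_green, candle_yellow, candle_blue below 0.03 m).
It fails at once if a candle is tipped over (leans more than 0.6 rad) (angle between any of candle_red, candle_green, candle_yellow, candle_blue's own z axis and vertical above 0.6 rad).
It fails at once if a candle is dropped: it moves faster than 0.7 m/s with no finger on it (a free fall of about 25 mm) ((linear speed of candle_red above 0.7 m/s and contact force between the fingers and candle_red below 0.3 N) or (linear speed of candle_green above 0.7 m/s and contact force between the fingers and candle_green below 0.3 N) or (linear speed of candle_yellow above 0.7 m/s and contact force between the fingers and candle_yellow below 0.3 N) or (linear speed of candle_blue above 0.7 m/s and contact force between the fingers and candle_blue below 0.3 N)).
It fails at once if a block is shoved or lifted more than 30 mm from where it stood (distance of any of block_red, block_green, block_yellow, block_blue, block_spare from where it was at the start of the episode above 0.03 m).
It fails at once if the oil bottle is moved more than 20 mm or tipped more than 0.3 rad (distance of oil_bottle from where it was at the start of the episode above 0.02 m or angle between oil_bottle's own z axis and vertical above 0.3 rad).
It also fails if it takes over 134 s, if anything falls off the work surface, if the arm or the gripper's body presses on something with over 40 N, if the wrist force passes 120 N, or if a joint passes its speed limit or range.

## Working session

There is one attempt and no reset: what is moved stays moved. The work goes in short steps, each a Python script; the robot and the scene stay as the last script left them, time stands still between calls to the robot, and variables do not carry over. Pictures are saved under pics/ and viewed, at most 14 in all, crops included, and the job is handed in when it is done.

```bash
mkdir -p pics; ls; python3 - <<'E'
from cell import viewer,telemetry
import cv2,numpy as np
for n in("top","side"):
    c=viewer.capture(n); cv2.imwrite(f"pics/{n}0.png",c["image"][:,:,::-1]); np.savez(f"{n}0.npz",**c)
    print(n,c["intrinsics"].tolist(),np.round(c["extrinsics"],3).tolist())
print(telemetry.read_state()["t"])
E
```

```text
pics
top [[514.1261476786839, 0.0, 282.3387298273695], [0.0, 514.1261476786839, 206.50294416661964], [0.0, 0.0, 1.0]] [[-0.018, -1.0, 0.005, 0.006], [-0.979, 0.016, -0.202, 0.504], [0.202, -0.008, -0.979, 1.138], [0.0, 0.0, 0.0, 1.0]]
side [[429.99818893946275, 0.0, 275.681205724752], [0.0, 429.99818893946275, 208.0992074816964], [0.0, 0.0, 1.0]] [[0.947, -0.32, -0.005, -0.488], [-0.21, -0.608, -0.766, 0.184], [0.242, 0.727, -0.643, 0.85], [0.0, 0.0, 0.0, 1.0]]
0.1
```

View pics/top0.png

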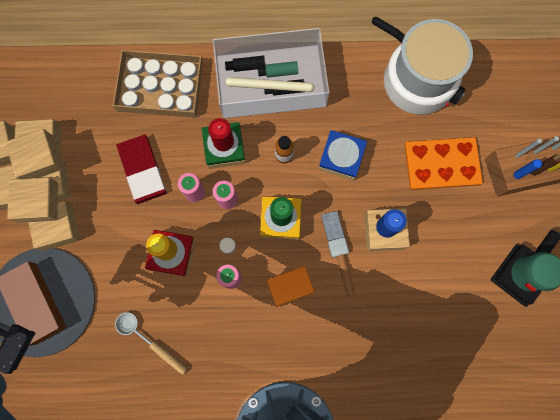

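View pics/side0.png

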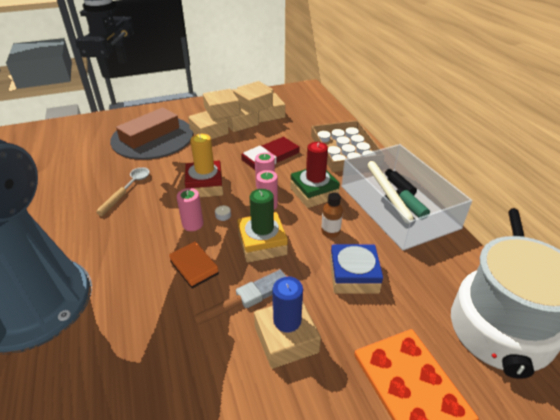

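The top view at (col,row) shows:
- Red candle (220,133) on the green block.
- Green candle (282,210) on the yellow block.
- Yellow candle (160,245) on the red block.
- Blue candle (392,223) on the spare block.
- Blue block (344,154) is empty. The bottle is at (285,148).

Possible mix-ups:
- Pink look-alikes at (189,187), (224,193) and (228,276), which stand on the table.
- The red/white box (141,168), the green-headed object (535,270) and the orange sheet (291,286).

I'll pick the candles that stand on blocks. Next I measure and check a close crop.

```bash
cat > meas.py <<'E'
import numpy as np,cv2
from scipy.optimize import least_squares
def cloud(c):
    K,T,d=c["intrinsics"],c["extrinsics"],c["range_z"]
    v,u=np.nonzero(d>0); z=d[v,u]
    p=np.stack([(u-K[0,2])*z/K[0,0],(v-K[1,2])*z/K[1,1],z],1)
    return (p-T[:3,3])@T[:3,:3]      # R^T (p-t)
def at(c,uv,h):
    K,T=c["intrinsics"],c["extrinsics"]; R=T[:3,:3]; o=-R.T@T[:3,3]
    r=R.T@np.linalg.solve(K,[*uv,1.]); return (o+r*(h-o[2])/r[2])[:2]
def near(P,xy,r,z0,z1): return P[(np.hypot(*(P[:,:2]-xy).T)<r)&(P[:,2]>z0)&(P[:,2]<z1)]
def block(Ps,xy):
    q=np.vstack([near(P,xy,.085,.044,.055) for P in Ps])[:,:2]
    (c,s,a)=cv2.minAreaRect((q*1000).astype(np.float32)); return np.array(c)/1000,np.array(s),a
def top(P,xy,z0,z1,r=.035):
    q=near(P,xy,r,z0,z1); (c,rad)=cv2.minEnclosingCircle((q[:,:2]*1000).astype(np.float32))
    return np.array(c)/1000,rad,len(q),np.median(q[:,2])
E
cat > m0.py <<'E'
from meas import *
t,s=np.load("top0.npz"),np.load("side0.npz"); Pt,Ps=cloud(t),cloud(s)
B=dict(green=(222,142),blue=(344,154),yellow=(281,217),red=(170,253),spare=(387,229))
C=dict(red=(220,130),green=(282,208),yellow=(158,243),blue=(393,221))
np.set_printoptions(precision=4,suppress=True)
for n,uv in B.items():
    for P in([Pt],[Ps],[Pt,Ps]): print("block",n,*block(P,at(t,uv,.05)))
for n,uv in C.items():
    for P in(Pt,Ps): print("candle",n,*top(P,at(t,uv,.142),.135,.148))
for n,uv in dict(bottle=(285,143),p1=(189,185),p2=(223,191),p3=(228,273),pot=(430,50)).items():
    x=at(t,uv,.1); print(n,x,near(Pt,x,.06,.0,.4)[:,2].max())
cr=cv2.imread("pics/top0.png")[110:285,130:420]; cv2.imwrite("pics/crop0.png",cv2.resize(cr,None,fx=2.7,fy=2.7,interpolation=cv2.INTER_CUBIC))
E
python3 m0.py
```

```text
block green [0.6793 0.1392] [128.7275  92.2249] 7.582708358764648
block green [0.6798 0.1373] [129.1851  95.1791] 8.386984825134277
block green [0.6799 0.1374] [129.3929  96.2916] 7.825019836425781
block blue [ 0.6331 -0.1493] [91.9351 93.3007] 71.03373718261719
block blue [ 0.6331 -0.1524] [92.666  92.3566] 71.37356567382812
block blue [ 0.6329 -0.1509] [95.2215 93.8389] 71.14262390136719
block yellow [0.4818 0.0018] [91.8593 93.0308] 85.94358825683594
block yellow [ 0.4822 -0.0002] [93.5234 92.3442] 86.26883697509766
block yellow [0.4818 0.0003] [94.848 93.132] 86.07255554199219
block red [0.4031 0.258 ] [93.1631 92.4024] 78.90917205810547
block red [0.4033 0.2545] [93.0508 92.0923] 78.61205291748047
block red [0.4031 0.2563] [96.4574 93.0601] 78.85543823242188
block spare [ 0.4499 -0.2452] [92.6164 92.3533] 1.4930564165115356
block spare [ 0.4504 -0.2479] [92.0837 91.9555] 1.2506228685379028
block spare [ 0.4501 -0.2464] [92.8731 94.8904] 1.4930565357208252
candle red [0.6634 0.1343] 25.20876121520996 391 0.14214066223756536
candle red [0.6636 0.1327] 25.858436584472656 224 0.14151312725195936
candle green [0.4829 0.0001] 25.15384864807129 417 0.14193818178374937
candle green [ 0.4832 -0.0025] 26.009668350219727 342 0.14180493870905594
candle yellow [0.4082 0.2615] 25.05145263671875 437 0.1419387559782444
candle yellow [0.4087 0.2593] 26.164827346801758 205 0.14145485236944058
candle blue [ 0.4527 -0.2405] 25.144075393676758 413 0.14007029982773822
candle blue [ 0.453  -0.2425] 25.23640251159668 616 0.14019864998295506
bottle [ 0.6411 -0.0109] 0.11195773868089758
p1 [0.5463 0.2054] 0.10310709524444264
p2 [0.5313 0.1294] 0.1000569032910665
p3 [0.3492 0.1176] 0.1025274100757897
pot [ 0.8663 -0.3587] 0.1718656426357245
```

View pics/crop0.png

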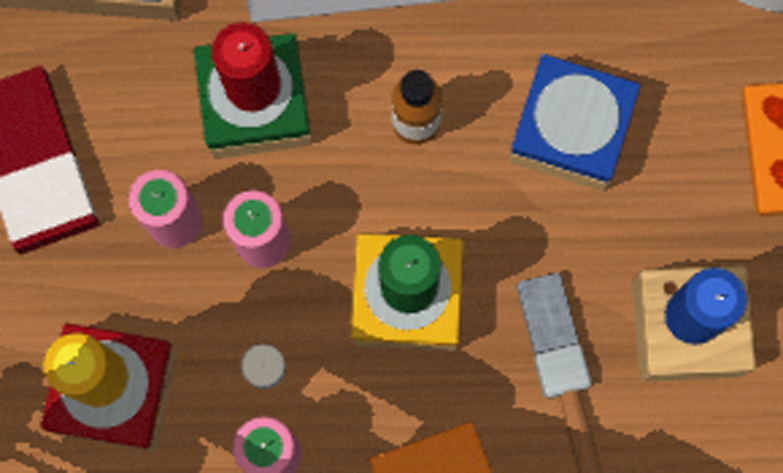

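The crop confirms the choices: plain red, green, yellow and blue candles stand on the green, yellow, red and spare blocks. The pink ones with green tops stand on the table. The green block's fit caught something behind it, so I'll refit it with a tighter radius and then do the first move.

```bash
cat > m1.py <<'E'
from meas import *
from cell import telemetry
t,s=np.load("top0.npz"),np.load("side0.npz")
for c in(t,s):
    P=cloud(c); x=np.array([.662,.138])
    for i in range(3):
        q=near(P,x,.067,.044,.055); x,sz,a=block([q],x); print("green",x,sz,a)
print(telemetry.read_state()["eef_rot"])
E
cat > pp.py <<'E'
import numpy as np
from cell import arm,fingers,kin,telemetry
R=np.array([[1.,0,0],[0,-1,0],[0,0,-1]])
Z=.245; ZG=.108
def pick(xy,dz=0):
    x,y=xy; fingers.release()
    arm.move_to([x,y,Z],R); arm.line_to([x,y,ZG+dz+.05],velocity=.2); arm.line_to([x,y,ZG+dz],velocity=.08)
    fingers.grab(20); arm.hold(.2); s=telemetry.read_state(); print("grip",s["opening"],s["grip_force"],s["tcp_pos"],s["t"])
    arm.line_to([x,y,ZG+dz+.02],velocity=.05); arm.line_to([x,y,Z],velocity=.2)
    s=telemetry.read_state(); print("lifted",s["opening"],s["grip_force"])
def place(xy,dz=0):
    """dz: target TCP height minus ZG at seating"""
    x,y=xy; arm.line_to([x,y,Z],velocity=.2); arm.line_to([x,y,ZG+dz+.012],velocity=.15); arm.hold(.2)
    hit=arm.line_to([x,y,ZG+dz-.002],velocity=.02,max_force=3)
    s=telemetry.read_state(); print("down",hit,s["tcp_pos"],s["force"])
    fingers.release(); arm.hold(.2); arm.line_to([x,y,Z],velocity=.2); print("t",telemetry.read_state()["t"])
E
python3 m1.py
```

```text
green [0.66167969 0.13687955] [93.20314026 92.22489166] 7.58270788192749
green [0.66167969 0.13687955] [93.20314026 92.22489166] 7.58270788192749
green [0.66167969 0.13687955] [93.20314026 92.22489166] 7.58270788192749
green [0.66228479 0.13473334] [93.6912384  95.17913818] 8.386983871459961
green [0.66228479 0.13473334] [93.6912384  95.17913818] 8.386983871459961
green [0.66228479 0.13473334] [93.6912384  95.17913818] 8.386983871459961
[[-9.05272487e-01  4.24830341e-01 -9.51344527e-04]
 [ 4.24831278e-01  9.05271684e-01 -1.25033897e-03]
 [ 3.30043332e-04 -1.53605838e-03 -9.99998766e-01]]
```

```bash
sed -i 's/^R=.*/R=np.diag([-1.,1,-1])/' pp.py; python3 - <<'E'
from pp import *
pick((.4528,-.2415),-.002); place((.633,-.1508),0)
from cell import viewer
from meas import *
arm.line_to([.5,.05,.245],velocity=.3)
for n in("top","side"):
    c=viewer.capture(n); np.savez(n+"1.npz",**c); cv2.imwrite(f"pics/{n}1.png",c["image"][:,:,::-1]); P=cloud(c)
    print(n,top(P,[.633,-.151],.135,.148),block([near(P,np.array([.633,-.151]),.067,.044,.055)],np.array([.633,-.151])))
E
```

```text
grip 0.04884665907399643 20.000228583812714 [ 0.45284955 -0.24150912  0.10610693] 5.3417
lifted 0.04894285271873621 19.999822676181793
down True [ 0.63275398 -0.15062005  0.10806356] [-0.6228999   0.23938877  4.35013601]
t 11.3083
top (array([ 0.63156866, -0.14966606]), 24.994911193847656, 388, np.float64(0.14221789119768147)) (array([ 0.63269629, -0.14927032]), array([91.63581848, 93.91379547]), 70.40491485595703)
side (array([ 0.63331018, -0.15302515]), 25.887357711791992, 427, np.float64(0.1422005254291644)) (array([ 0.63326208, -0.15171873]), array([93.5806427 , 92.66574097]), 70.8717269897461)
```

View pics/side1.png

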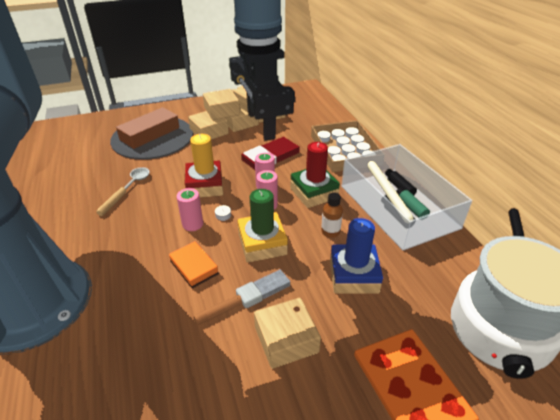

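The blue candle (side 360,245) stands centred on the blue block and the spare (287,330) is empty. Next: green to the spare, then yellow and red to their blocks.

```bash
cat > chk.py <<'E'
import sys
from cell import viewer
from meas import *
def chk(k,B):
    for n in("top","side"):
        c=viewer.capture(n); cv2.imwrite(f"pics/{n}{k}.png",c["image"][:,:,::-1]); P=cloud(c)
        for b,x in B.items():
            x=np.array(x); q=top(P,x,.132,.148); bb=block([near(P,x,.067,.044,.055)],x)
            print(n,b,"candle",q[0].round(4),round(q[1],1),q[3].round(4),"block",bb[0].round(4),bb[1].round(1))
E
python3 - <<'E'
from pp import *; from chk import chk
pick((.483,-.0012)); place((.450,-.2465),-.002)
pick((.4084,.2604)); place((.482,.0008))
pick((.6635,.1335)); place((.4032,.2562))
arm.line_to([.5,.1,.26],velocity=.3)
chk(2,dict(spare=(.45,-.2465),yellow=(.482,.0008),red=(.4032,.2562)))
E
```

```text
grip 0.049127636557700735 20.001791417598724 [ 0.48309824 -0.00114201  0.1080924 ] 15.1417
lifted 0.049542170577938346 19.994671046733856
down True [ 0.44988799 -0.24621889  0.10598621] [-0.43100663  1.16690617  5.09142007]
t 21.3667
grip 0.049176103908936494 20.002104341983795 [0.40847905 0.26050089 0.10808011] 25.65
lifted 0.04919862996293968 19.993515014648438
down True [0.48193267 0.00090101 0.10804603] [0.30276829 0.24623739 5.37881915]
t 31.9583
grip 0.048757535993471095 20.000197291374207 [0.6635784  0.13351656 0.10812158] 35.3083
lifted 0.04962676623117041 19.998804330825806
down True [0.40296688 0.25627209 0.10798394] [-0.78409605  0.67528171  3.49552672]
t 41.7083
top spare candle [ 0.4494 -0.2446] 24.9 0.1399 block [ 0.45   -0.2449] [92.5 92.6]
top yellow candle [0.4819 0.0024] 25.0 0.1421 block [0.4817 0.0017] [91.8 93.1]
top red candle [0. 0.] 0.0 nan block [0. 0.] [0. 0.]
side spare candle [ 0.4508 -0.2468] 25.5 0.1402 block [ 0.4507 -0.2479] [92.4 91.6]
side yellow candle [ 0.4836 -0.0008] 25.8 0.1418 block [ 0.4818 -0.001 ] [94.3 91.9]
side red candle [0.4036 0.2531] 25.5 0.1413 block [0.4031 0.2542] [91.9 91.8]
  return _methods._mean(a, axis=axis, dtype=dtype,
  ret = ret.dtype.type(ret / rcount)
```

View pics/side2.png

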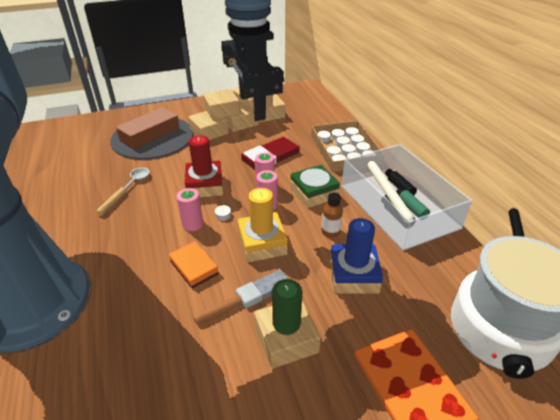

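Red (201,155) and yellow (261,210) stand on their blocks and green (287,305) waits on the spare. The green block (316,182) is free. Now the last move, with a final check.

```bash
python3 - <<'E' 2>/dev/null
from pp import *; from chk import chk; from cell import viewer
from meas import *
pick((.45,-.2462),-.002)
g=np.array([.662,.1358]); m=[]
for n in("top","side"):
    b=block([near(cloud(viewer.capture(n)),g,.067,.044,.055)],g); print(n,b); m.append(b)
if all(abs(b[1]-93).max()<4 for b in m): g=(m[0][0]+m[1][0])/2
print(g); place(g)
arm.line_to([.45,-.25,.26],velocity=.3)
chk(3,dict(green=g,blue=(.633,-.151),yellow=(.482,.0008),red=(.4032,.2562)))
E
```

```text
grip 0.04926393955525922 20.002009570598602 [ 0.45007064 -0.24617313  0.10608355] 46.35
lifted 0.048807989521817904 19.996106922626495
top (array([0.66197144, 0.13676543]), array([93.667099  , 91.87939453]), 7.738455772399902)
side (array([0.68193878, 0.13530844]), array([53.37036133, 92.77351379]), 7.998312950134277)
[0.662  0.1358]
down True [0.66174321 0.13595371 0.10798757] [-0.19554691  1.10598772  4.42830501]
t 53.5917
top green candle [0.6606 0.1368] 25.2 0.1421 block [0.6622 0.1367] [93.9 91.8]
top blue candle [ 0.6316 -0.1497] 25.0 0.142 block [ 0.633  -0.1494] [91.8 93.6]
top yellow candle [0.4818 0.0021] 25.2 0.1418 block [0.4815 0.0018] [91.9 92.7]
top red candle [0.4033 0.2561] 25.2 0.1419 block [0.4031 0.258 ] [93.1 92.1]
side green candle [0.6729 0.118 ] 13.9 0.1404 block [0.6639 0.1221] [92.9 68.9]
side blue candle [ 0.6321 -0.1523] 25.6 0.142 block [ 0.633  -0.1524] [93.4 91.9]
side yellow candle [0.4823 0.0006] 26.0 0.1419 block [ 0.482  -0.0015] [94.2 92.8]
side red candle [0.403  0.2525] 25.1 0.1412 block [0.4032 0.255 ] [94.8 91.7]
```

View pics/top3.png

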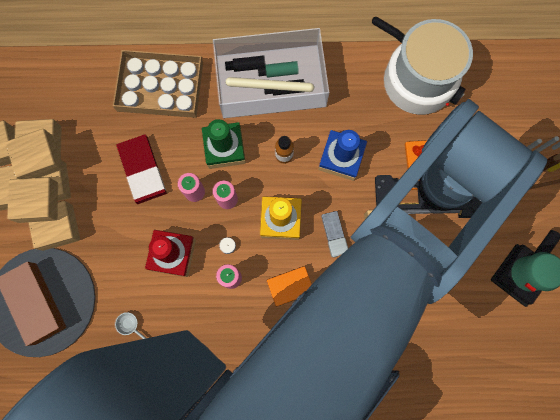

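All four candles stand centred on their own colours in the top view: green (222,140), blue (346,150), yellow (281,213) and red (165,250). The offsets are under 3 mm, the bottle (285,148) hasn't moved, and the gripper touches nothing.

```bash
python3 -c "
from cell import ticket
print(ticket.finish_job())"
```

```text
the job is handed in; nothing more can be done
None
```

The job is handed in: all four candles stand upright within about 3 mm of the middle of their own-coloured blocks, the spare block is empty, and the bottle and blocks are where they were; the hand-in gave no verdict.

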